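Click the stirrer to middle speed and start it

ROBOT

A 7-joint arm with a two-finger parallel gripper is mounted at the origin on a cart in front of the work surface, level with it; the furniture and walls round the work are solid. World frame = base frame: x ahead of the robot, y to its left, z up, the work surface at z = 0. Lengths are in m, angles in degrees, forces in N, time in s.
With the tool pointing down it reaches from about 0.4 to 0.925 m from the base axis. Payload 4.1 kg.
Tool frame: the origin (TCP) lies at the very end of the fingers, on their centre line; the grasp point (between the pads) lies 19 mm behind it; z points along the fingers, y is the direction in which the jaws open and shut (so a half turn about z gives the same grasp; the last joint's range is limited). The gripper opens to 85 mm and grips with 20 to 120 N. Pads are 22 mm wide; open, the fingers measure 114 mm over their backs; the gripper's body (76 mm by 85 mm) begins 54 mm behind the grasp point. The pads swing forward as they close: fully open they stand 13 mm farther back than shut.
Start: joints at [-72.479, 22.827, 2.584, 88.041, -1.071, 69.15, -2.905], TCP at [0.256, 0.598, 0.231] pointing down, gripper open.
Joint ranges: [-161.44, 161.44], [-28.35, 127.94], [-78.24, 83.42], [0, 140.83], [-78.03, 258.03], [13.02, 114.36], [-168.23, 168.23]. Speed limits (degrees/s): [147.25, 147.25, 180, 180, 180, 180, 180].

INTERFACE

Orientations are given as [roll, pitch, yaw] about the fixed x, y, z axes, in that order (R = Rz(yaw) Ry(pitch) Rx(roll)).
In Python, from workcell import * gives the robot as it stands. The module is installed in compiled form; this text tells all that it offers.
- The arm moves only by the tool carry_out, never from a script. Its argument "targets" is a list of rows, each a list of 7 numbers: the turn, a rotation vector about the tool's x, y, z in rad, then the shift along the tool's x, y, z in m, then the opening, from 0 (shut) to 1 (fully open). In form: [[ax, ay, az, dx, dy, dz, claw], ...]. A call has 1 to 8 rows; each row shifts and turns the commanded pose from where the row before left it, along the tool's axes as they then stand; what a row does not reach is not made up. A row lasts 1/8 s, in which the tool goes at most 62.5 mm and 10.7 degrees, less where a joint would pass 70% of its speed; a pose out of reach is approached as far as the arm can. A call is refused whole if a number of a shift passes 0.0625 or a number of a turn 0.188, either way. A call with a gripper value outside its range is refused whole. The fingers move at their own pace and stop on an object; "newtons" is the grip in N (left out, the last holds). Time passes only in rows, so rows that do not move let the fingers close. It gives the time, the measured TCP pose, the force and the opening at its end, in the units of the state.
- state(): the state, without advancing time (a new reading comes with each control period).
- get_image(name): name is "scene" or "top"; returns the picture (400x640x3 uint8, red, green, blue); there is no depth.
- camera_params(name): a dict with "fx", "fy", "cx", "cy" (pixels), "rvec" (rotation vector, rad) and "tvec" (3), from world to camera coordinates, as OpenCV has them. Camera axes: x right, y down, z forward; pixel columns grow to the right and rows downward; lengths in m; the calibration is good to about 2 mm. A picture is of the moment at which its call begins. camera_params takes no time and is no camera call.
- sign_off(): hands the job in, once; it reports no verdict.
The state is a dict: "time": time; "joints": joint angles; "joint_velocities": joint speeds; "joint_torque": joint torques, N m; "tcp_pos": TCP position; "ee_rot": TCP orientation; "wrist_force": force on the tool from outside, world axes, zero at the start; "torque": the same for the moment, N m; "gripper_width": finger opening in m.
Only numpy, scipy, OpenCV 4.12 (cv2) and the standard library are available. Lean on these libraries where they do the work, as an engineer would, in place of code of your own. Each camera call takes 0.05 s, during which the arm holds its last target. There are 200 camera calls.

TASK

Start the stirrer at middle speed under the open beaker: with a fingertip, roll the knurled wheel next to the plate that carries the beaker by one click, so that the white line on its rim comes to the top, level with the long index line, and rests there. Then press the round start button between the wheels fully down and let it come back up. Leave the other wheel at its click, and do not grip, lift or shift the vessels or the things standing round the stirrer.

Things in the scene. Friction and masses are not known exactly. Their poses are not given: they have to be found in the camera images.
- stirrer: long white two-place magnetic stirrer, fixed, 140 (x) by 540 (y) mm, deck 56 mm above the bench; origin: centre of its underside. x points from its front edge (nearest the robot) to its back edge, y to its left, z up. In a row from left to right: left plate, left wheel, start button, right wheel, right plate. Each wheel controls the plate next to it, 140 mm away.
- left_wheel (a joint): angle of the left wheel, rad: 0 middle click (white rim line on top, level with the long index line), -0.55 click with the line rolled to the stirrer's front (-x), +0.55 to its back (+x); stops at +-0.6. Starts at -0.55. The rim's top moving to +x raises it. A spring resists (up to 0.1 N m) until half way, then pulls the wheel into the next click, where it stays.
- right_wheel (a joint): angle of the right wheel, rad; the same wheel, clicks and signs as the left, but starts at +0.55 (white line rolled to the back). Pressing a fingertip on the top of the rim (5 to 15 N) and dragging it along the stirrer's x turns the wheel by friction; 20 mm of drag is one click.
- left_wheel_top (a point): fixed point at the top of the left wheel's rim, mid-width, 76 mm above the bench; axes as the stirrer's. The wheel is black, knurled, 72 mm in diameter, 26 mm wide, on edge in the deck, axle along y, ribs parallel to it; its rim stands 10 mm out of a grey frame 66 mm high, 78 (x) by 50 (y) mm.
- right_wheel_top (a point): the same point of the right wheel, 136 mm to the right of the left one
- left_plate (a point): centre of the top face of the left stirring plate, a white disc 100 mm in diameter, 62 mm above the bench
- right_plate (a point): centre of the top face of the right stirring plate, the same
- start_button (a joint): push-button travel in m: 0 up, 0.005 fully down; a spring of 4 N at full travel brings it back up. It presses straight down.
- start_button_top (a point): centre of the top face of the button, a round white cap 26 mm in diameter in a low grey collar, half way between the two wheels; moves down with it
- beaker: open glass beaker, 62 mm wide, 73 mm high, loose on one of the two plates (either one); origin at the centre of its underside
- stoppered_flask: conical glass flask with a black stopper, 63 mm wide, 108 mm high, loose on the other plate; origin at the centre of its underside
- timer: small white lab timer, 62 by 62 by 19 mm, loose on the bench at the stirrer's left; origin under its centre
- sample_bottle: clear bottle with white screw cap, 54 mm wide, 118 mm high, loose on the bench at the stirrer's right; origin under its centre
- vial_box: flat blue box with a pale lid, 66 by 104 by 38 mm, loose on the bench in front of the stirrer; origin under its centre
Things that resemble listed ones, but are neither listed nor needed, are in the scene too. Leave any orange look-alike of the sample_bottle alone.

How it is judged:
By the outcome, as a careful person would: the job done as asked, in the order asked, and still so for the second after the job is handed in, with the robot touching nothing.
It also fails if it takes over 40 s, if anything falls off the work surface, if the arm or the gripper's body presses on something with over 40 N, if the wrist force passes 120 N, or if a joint passes its speed limit or range.

## Working session

There is one attempt and no reset: what is moved stays moved. The work goes in short steps, Python scripts to look and compute and a tool call to move; the robot and the scene stay as the last step left them, time stands still between calls to the robot, and variables do not carry over. Pictures are saved under pics/ and viewed, about 8 in all and at most 12, crops included, and the job is handed in when it is done.

Besides the shell and the picture viewer there is one more tool, called after "Request:" as name(argument=value, ...) on one line, values as JSON. carry_out: Moves the arm, as the interface text tells. Its arguments: {"type":"object","properties":{"targets":{"type":"array","items":{"type":"array","items":{"type":"number"}}},"newtons":{"type":"number"}},"required":["targets"]}

```bash
mkdir -p pics
python3 - <<'E'
from workcell import *
import cv2
for n in("scene","top"):
    cv2.imwrite(f"pics/{n}0.png",get_image(n)[:,:,::-1]); print(n,camera_params(n))
print(state())
E
```

```text
scene {'fx': 518.3034040871893, 'fy': 518.3034040871893, 'cx': 323.4106505514837, 'cy': 191.87238132239315, 'rvec': array([ 2.13737067, -0.96301919,  0.44220697]), 'tvec': array([-0.3012289 ,  0.27743067,  1.41097812])}
top {'fx': 517.7207380186851, 'fy': 517.7207380186851, 'cx': 314.9418764710566, 'cy': 192.96246577873868, 'rvec': array([ 2.15447337, -2.17720435,  0.11520965]), 'tvec': array([0.00507771, 0.46258701, 1.78034584])}
{'time': 0.1, 'joints': array([-72.47788804,  22.86671363,   2.58023298,  88.10700519,
        -1.07034179,  69.15130324,  -2.90633052]), 'joint_velocities': array([ 0.0044331 , -0.25295178, -0.02873387, -0.0783605 ,  0.07612657,
        0.1603949 , -0.0003049 ]), 'joint_torque': array([ 3.81711259e-03, -4.76263118e+01,  1.37000486e+00, -2.54952067e+01,
        1.21542494e-02,  4.98168069e-03,  4.66032589e-06]), 'tcp_pos': array([0.25575828, 0.59694118, 0.23037784]), 'ee_rot': array([-1.79899408e+02,  7.89224049e-03,  1.56811128e+02]), 'wrist_force': array([ 0.39906441,  0.32105715, -0.41211889]), 'torque': array([ 0.00501156,  0.00841339, -0.02043221]), 'gripper_width': 0.08517574433184598}
```

View pics/scene0.png

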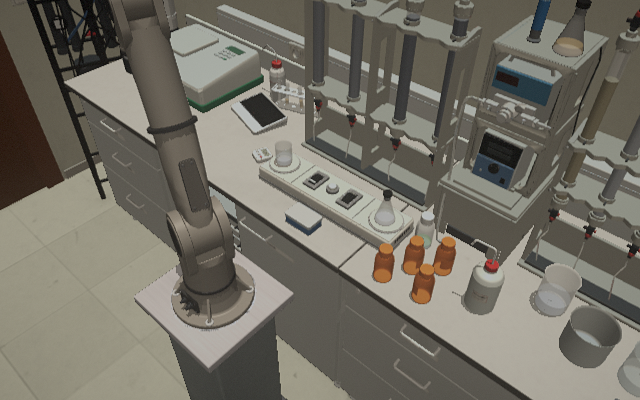

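View pics/top0.png

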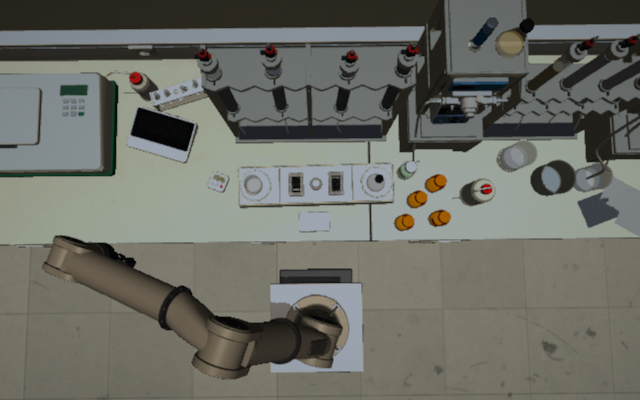

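The beaker is on the left plate (top picture 254,184; scene 283,155). The flask is on the right plate (376,181). The candidates are the left wheel (296,184), the button (316,184) and the right wheel (336,183), so the left wheel is the one to roll. I'll check that in a close crop.

```bash
cat > h.py <<'E'
from workcell import *
import numpy as np, cv2
def ray(n,u,v,z):
    c=camera_params(n);R=cv2.Rodrigues(c["rvec"])[0];o=-R.T@c["tvec"]
    d=R.T@[(u-c["cx"])/c["fx"],(v-c["cy"])/c["fy"],1];return o+d*(z-o[2])/d[2]
def proj(n,p):
    c=camera_params(n);P=R=cv2.Rodrigues(c["rvec"])[0]@np.array(p)+c["tvec"]
    return c["fx"]*P[0]/P[2]+c["cx"],c["fy"]*P[1]/P[2]+c["cy"]
E
python3 - <<'E'
from h import *
t=cv2.imread("pics/top0.png")[155:215,230:400];s=cv2.imread("pics/scene0.png")[130:250,250:420]
t=cv2.resize(t,None,fx=4.5,fy=4.5,interpolation=3);s=cv2.resize(s[:75],None,fx=4.5,fy=4.5,interpolation=3)
cv2.imwrite("pics/c1.png",np.vstack([t,s[:325]]))
for u,v,z in[(254,184,.062),(296,184,.076),(316,184,.066),(336,183,.076),(376,182,.062),(238.5,169,.056),(238.5,206,.056),(394,203,.056),(393,165,.056)]:print(u,v,ray("top",u,v,z))
E
```

```text
254 184 [0.49165905 0.20838925 0.062     ]
296 184 [0.48837804 0.06416808 0.076     ]
316 184 [ 0.48890988 -0.00372357  0.066     ]
336 183 [ 0.49035889 -0.07162012  0.076     ]
376 182 [ 0.49412958 -0.20909604  0.062     ]
238.5 169 [0.54504412 0.26260517 0.056     ]
238.5 206 [0.4172093  0.26191711 0.056     ]
394 203 [ 0.42189455 -0.26965675  0.056     ]
393 165 [ 0.55330936 -0.26972725  0.056     ]
```

View pics/c1.png

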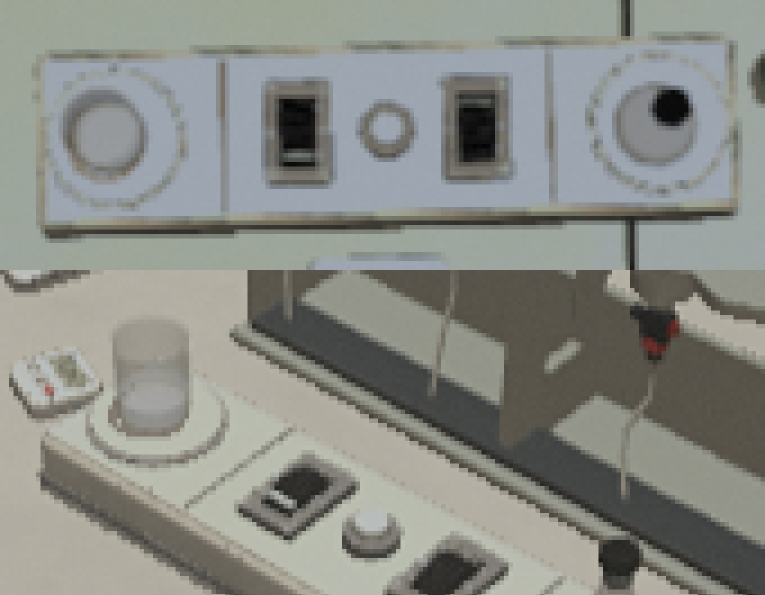

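The crop confirms it. The beaker is on the left plate, and the left wheel's frame centre is at (296,184) with its white line toward the front. The right wheel's line is toward the back, and the button is at (316,184). Wheel spacing measures 0.136 m, as specified. Next: close the gripper, square it up and move over the left wheel.

Request:
carry_out(targets=[[0,0,-0.135,0,0,0,0],[0,0,-0.135,0,0,0,0],[0,0,-0.135,0,0,0,0],[0,0,0,-0.02,-0.055,0,0],[0,0,0,-0.02,-0.055,0,0],[0,0,0,-0.02,-0.055,0,0],[0,0,0,-0.02,-0.055,0,0],[0,0,0,-0.02,-0.055,0,0]])

```text
time: 1.1
tcp_pos: [0.3564, 0.3204, 0.231]
ee_rot: [-180.0, -0.0, -180.0]
wrist_force: [0.2, 0.0, 0.2]
gripper_width: -0.0003
```

Request:
carry_out(targets=[[0,0,0,-0.024,-0.051,0,0],[0,0,0,-0.024,-0.051,0,0],[0,0,0,-0.024,-0.051,0,0],[0,0,0,-0.024,-0.051,0,0],[0,0,0,-0.026,-0.052,0,0],[0,0,0,0,0,0.05,0],[0,0,0,0,0,0.06,0],[0,0,0,0,0,0,0]])

```text
time: 2.1
tcp_pos: [0.4739, 0.0655, 0.1176]
ee_rot: [-179.8, -0.6, 180.0]
wrist_force: [-1.4, -0.1, 0.6]
gripper_width: -0.0002
```

Run:
```python
from h import *
t=get_image("top");s=get_image("scene")
t=cv2.resize(t[140:220,250:380],None,fx=5,fy=5,interpolation=3)[:300]
p=proj("scene",(.488,.064,.1));u,v=map(int,p)
s=cv2.resize(s[v-30:v+30,u-65:u+65],None,fx=5,fy=5,interpolation=3)
cv2.imwrite("pics/c2.png",np.vstack([t,s])[:,:,::-1]);print(u-65,v-30)
st=state();print(st["tcp_pos"],proj("scene",st["tcp_pos"]),proj("top",st["tcp_pos"]),proj("scene",(.488,.064,.076)))
```

```text
250 140
[0.47870205 0.06668145 0.12224974] (np.float64(312.4108403415931), np.float64(165.98680238969604)) (np.float64(294.7282022010093), np.float64(185.176004617236)) (np.float64(315.03037187793467), np.float64(176.161503908239))
```

View pics/c2.png

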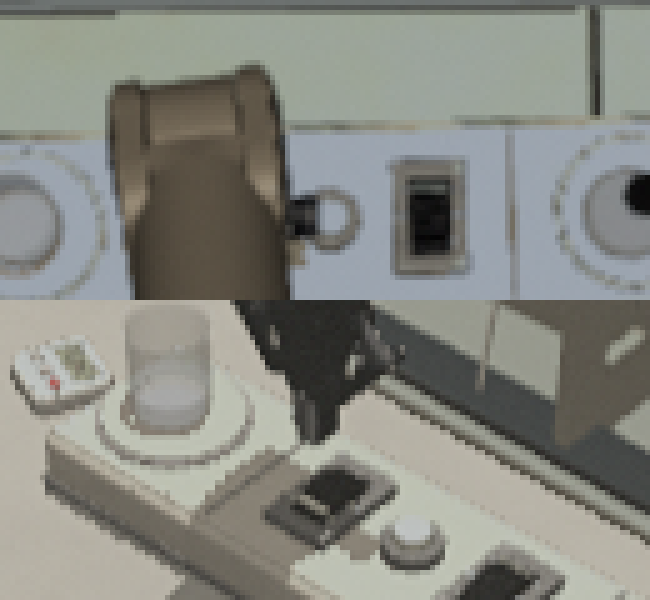

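The scene crop shows the shut fingertips at crop (316,442) and the wheel's frame centre at about (331,500), which is full-image (316,180). I'll compare that with the top-camera estimate.

Run:
```python
from h import *
print(ray("scene",316.1,179.9,.066),ray("scene",317.3,177,.076),ray("top",295.6,184.1,.066),ray("top",335.8,182.9,.066),ray("scene",332.7,186,.066),ray("top",315.8,183.5,.066),state()["tcp_pos"])
```

```text
[0.48523542 0.05690205 0.066     ] [0.48976476 0.0557961  0.076     ] [0.48930405 0.06590595 0.066     ] [ 0.49197698 -0.07135097  0.066     ] [ 0.49828124 -0.00220048  0.066     ] [ 0.4906368  -0.00305921  0.066     ] [0.47870205 0.06668145 0.12224974]
```

Request:
carry_out(targets=[[0,0,0,0,0,0.02,0],[0,0,0,0,0.001,0.018,0],[0,0,0,0,0,0.004,0],[0,0,0,0,0,0,0],[0,0,0,0,0,0,0]])

```text
time: 2.82
tcp_pos: [0.4792, 0.0678, 0.0807]
ee_rot: [179.9, 0.1, -180.0]
wrist_force: [0.4, 0.3, -0.1]
gripper_width: 0.0004
```

Request:
carry_out(targets=[[0,0,0,0,-0.003,0.003,0],[0,0,0,0,0,0.002,0],[0,0,0,0,0,0,0],[0,0,0,0,0,0,0]])

```text
time: 3.32
tcp_pos: [0.479, 0.0642, 0.0754]
ee_rot: [180.0, 0.1, 180.0]
wrist_force: [-1.9, -0.9, 7.8]
gripper_width: 0.0001
```

Request:
carry_out(targets=[[0,0,0,0,0,0.0005,0],[0,0,0,-0.0015,0,0,0],[0,0,0,-0.0015,0,0,0],[0,0,0,-0.002,0,0,0],[0,0,0,0,0,0,0]])

```text
time: 3.95
tcp_pos: [0.4848, 0.0643, 0.0756]
ee_rot: [180.0, 0.2, 180.0]
wrist_force: [-1.9, -1.6, 12.7]
gripper_width: 0.0001
```

Request:
carry_out(targets=[[0,0,0,-0.002,0,0,0],[0,0,0,-0.002,0,0,0],[0,0,0,-0.002,0,0,0],[0,0,0,-0.002,0,0,0],[0,0,0,0,0,0,0]])

```text
time: 4.58
tcp_pos: [0.4947, 0.0645, 0.0758]
ee_rot: [179.9, 0.4, 180.0]
wrist_force: [1.8, -1.0, 8.8]
gripper_width: -0.0004
```

The force along x changed sign, so the wheel is past half way. I'll drag a little farther, lift and look.

Request:
carry_out(targets=[[0,0,0,-0.002,0,0,0],[0,0,0,-0.0015,0,0,0],[0,0,0,0,0,0,0],[0,0,0,0,0,-0.01,0],[0,0,0,0,0,-0.04,0],[0,0,0,0.01,-0.06,0,0],[0,0,0,0,0,0,0],[0,0,0,0,0,0,0]])

```text
time: 5.58
tcp_pos: [0.4842, 0.0048, 0.1237]
ee_rot: [180.0, -0.0, 180.0]
wrist_force: [-0.4, 0.6, -0.3]
gripper_width: 0.0
```

Run:
```python
from h import *
s=get_image("scene");s=cv2.resize(s[140:215,275:375],None,fx=7,fy=7,interpolation=3)
cv2.imwrite("pics/c3.png",s[:,:,::-1]);print(state())
```

```text
{'time': 5.625, 'joints': array([-25.47997253,  13.68336275,  22.69871187, 117.41385077,
        -6.87501213,  50.16137203,  91.11638202]), 'joint_velocities': array([-0.54908553,  0.34551944, -0.73081564, -0.245593  ,  0.09663947,
       -0.12468111,  0.20235199]), 'joint_torque': array([ 6.55061044e-01, -3.17256796e+01,  3.22057419e+00, -2.06338066e+01,
        6.04371610e-02,  1.87046884e-02, -2.25420023e-03]), 'tcp_pos': array([0.4844129 , 0.00543679, 0.12363366]), 'ee_rot': array([ 1.79965499e+02, -3.26702483e-02, -1.79940625e+02]), 'wrist_force': array([-0.47591257, -0.14714412,  0.08831417]), 'torque': array([-0.03751016, -0.01872776, -0.00714469]), 'gripper_width': 5.541640469396058e-05}
```

View pics/c3.png

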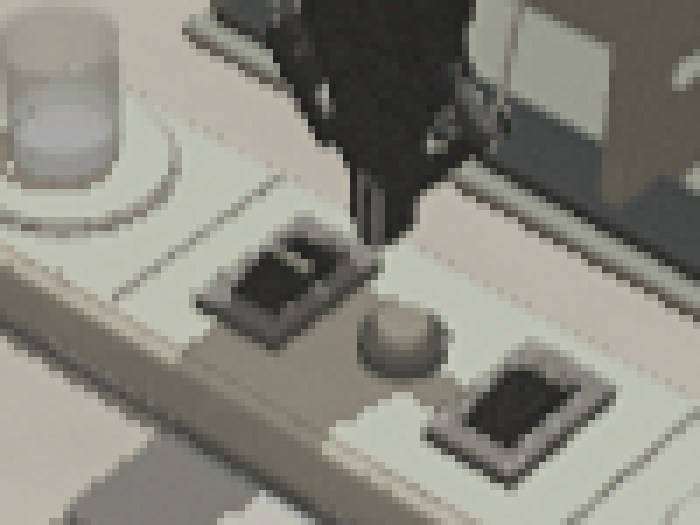

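The white line now sits at mid-rim (crop 300,262, full-image 318,177), where the rim's top should be. The right wheel is unchanged. Next is the button, at about (0.490, -0.003).

Request:
carry_out(targets=[[0,0,0,-0.006,-0.008,0,0],[0,0,0,0,0,0.02,0],[0,0,0,0,0,0.02,0],[0,0,0,0,0,0.007,0],[0,0,0,0,0,0,0],[0,0,0,0,0,0,0]])

```text
time: 6.38
tcp_pos: [0.4914, -0.0034, 0.0774]
ee_rot: [180.0, 0.1, -180.0]
wrist_force: [0.1, 0.3, -0.2]
gripper_width: 0.0002
```

Request:
carry_out(targets=[[0,0,0,0,0,0.004,0],[0,0,0,0,0,0.003,0],[0,0,0,0,0,0,0],[0,0,0,0,0,0,0]])

```text
time: 6.88
tcp_pos: [0.4918, -0.0034, 0.0718]
ee_rot: [179.9, 0.1, -180.0]
wrist_force: [-3.0, 0.1, 15.8]
gripper_width: 0.0001
```

Request:
carry_out(targets=[[0,0,0,0,0,0.001,0],[0,0,0,0,0,0,0]])

```text
time: 7.12
tcp_pos: [0.4919, -0.0034, 0.0717]
ee_rot: [179.9, 0.1, 180.0]
wrist_force: [-5.9, 0.2, 22.9]
gripper_width: 0.0001
```

Request:
carry_out(targets=[[0,0,0,0,0,-0.003,0],[0,0,0,0,0,0,0],[0,0,0,0,0,0,0]])

```text
time: 7.5
tcp_pos: [0.4917, -0.0034, 0.0721]
ee_rot: [180.0, 0.1, -180.0]
wrist_force: [1.4, -0.1, 2.4]
gripper_width: 0.0001
```

Request:
carry_out(targets=[[0,0,0,0,0,-0.002,0],[0,0,0,0,0,0,0],[0,0,0,0,0,0,0]])

```text
time: 7.88
tcp_pos: [0.4909, -0.0034, 0.0738]
ee_rot: [180.0, 0.0, -180.0]
wrist_force: [3.0, -0.4, 2.0]
gripper_width: -0.0
```

The tip met a hard stop at z = 0.0717. A soft spring force of 2.4 N then 2.0 N followed the tip back up, so the button was fully down. I'll lift clear and check.

Request:
carry_out(targets=[[0,0,0,0,0,-0.004,0],[0,0,0,0,0,-0.02,0],[0,0,0,0,0,-0.06,0],[0,0,0,0,0,-0.06,0],[0,0,0,0.06,0,0,0],[0,0,0,0.03,0,0,0],[0,0,0,0,0,0,0],[0,0,0,0,0,0,0]])

```text
time: 8.88
tcp_pos: [0.4005, -0.0035, 0.2175]
ee_rot: [-180.0, -0.0, -180.0]
wrist_force: [-0.0, -0.2, -0.1]
gripper_width: -0.0001
```

Run:
```python
from h import *
s=get_image("scene");s=cv2.resize(s[135:250,250:410],None,fx=5,fy=5,interpolation=3)
cv2.imwrite("pics/c4.png",s[:,:,::-1]);print(state()["wrist_force"],state()["tcp_pos"])
```

```text
[-0.8295766  -0.11231271  0.1929699 ] [ 0.40089122 -0.00347583  0.21758776]
```

View pics/c4.png

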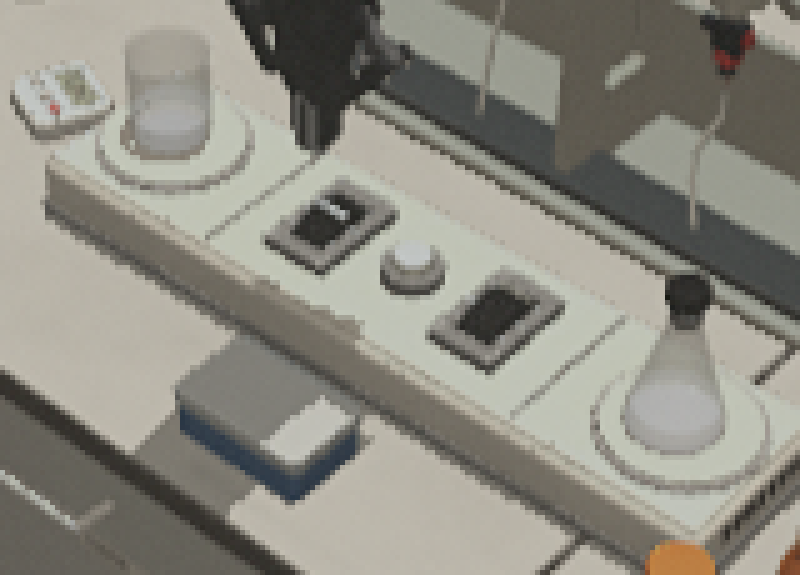

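The line is at full-image (317,177), the button is up and the vessels are in place. I'll check the line's shift against the geometry before signing off.

Run:
```python
from h import *
for a in(-.55,0,.55):print(a,proj("scene",(.489+.036*np.sin(a),.0645,.04+.036*np.cos(a))))
```

```text
-0.55 (np.float64(311.1984917725668), np.float64(180.03386875598085))
0 (np.float64(315.1224482852152), np.float64(175.94504654075283))
0.55 (np.float64(318.99913949422694), np.float64(174.40985873653588))
```

```bash
python3 -c "
from workcell import *
print(sign_off())"
```

```text
the job is handed in; nothing more can be done
None
```

The stirrer is set to middle speed under the beaker and the start button has been pressed. I handed the job in at about 9 s of the 40 s limit; no verdict is reported.

- **Wheel:** The beaker was on the left plate, so I rolled the left wheel back by one click with the shut fingertips. That took about 19 mm of drag, with 8–13 N at each force reading. In the last picture the white line had moved (3.6, −3.4) px. The middle click should give (3.9, −4.1) px and the back click (7.8, −5.6) px, so it rests at the middle.
- **Button:** I pressed it to a hard stop at z = 0.0717 m, with a peak reading of 23 N. A 2 N spring force followed the fingertip back up, and the last picture shows the cap up.
- **Everything else:** The right wheel looks unchanged. The vessels, timer and blue box look unmoved, and the arm stood clear with almost no force on the wrist. The last crop did not show the sample bottle, but the arm stayed well away from it.
- **Disagreement:** The two cameras differed by up to about 9 mm on the left wheel's position. I used roughly the top camera's value, and the first touch was at the height expected for the rim (0.0754 m against 0.076 m).

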